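Jar upside down on the drying peg

ROBOT

A 7-joint arm with a two-finger parallel gripper is mounted at the origin on a cart in front of the work surface, level with it; the furniture and walls round the work are solid. World frame = base frame: x ahead of the robot, y to its left, z up, the work surface at z = 0. Lengths are in mm, angles in degrees, forces in N, time in s.
With the tool pointing down it reaches from about 400 to 750 mm from the base axis. Payload 19.5 kg.
Tool frame: the origin (TCP) lies on the centre line of the jaws, within the pads' length; the fingertips stand 17 mm ahead of it and the grasp point (between the pads) lies 2 mm behind it (tip_extent is the distance from the TCP to the fingertips, in mm); z points along the fingers, y is the line along which they close (so a half turn about z gives the same grasp; the last joint's range is limited). The gripper opens to 85 mm and grips with 20 to 120 N. Pads are 22 mm wide; open, the fingers measure 114 mm over their backs; the gripper's body (76 mm by 85 mm) begins 54 mm behind the grasp point. The pads swing forward as they close: fully open they stand 13 mm farther back than shut.
Start: joints at [62.756, 40.479, -1.581, 85.061, 1.261, 54.483, -4.326], TCP at [241.675, -521.718, 248.268] pointing down, gripper open.
Joint ranges: [-155.06, 155.06], [-18.47, 123.98], [-90, 86.84], [0, 140.48], [-83.41, 263.41], [0, 116], [-161.91, 161.91]. Speed limits (degrees/s): [108.29, 108.29, 147.25, 147.25, 172.46, 172.46, 172.46].

INTERFACE

Orientations are given as [roll, pitch, yaw] about the fixed x, y, z axes, in that order (R = Rz(yaw) Ry(pitch) Rx(roll)).
In Python, from workcell import * gives the robot as it stands.
- The arm moves only by the tool carry_out, never from a script. Its argument "increments" is a list of rows, each a list of 6 numbers: the shift along the tool's x, y, z each as a share of 0.2 m, from -1 to 1, then the turn, a rotation vector about the tool's x, y, z each as a share of pi rad, from -1 to 1. In form: [[dx, dy, dz, wx, wy, wz], ...]. A call has 1 to 5 rows; each row is the pose to reach, as a shift and turn from the pose commanded when the call began, along the tool's axes at that moment, turning the shorter way round; what a row does not reach only later rows make up. A row lasts 1/10 s, in which the tool goes at most 50 mm and 8.59 degrees, less where a joint would pass 70% of its speed; a pose out of reach is approached as far as the arm can. A call with a number of a shift or a turn outside -1 to 1 is refused whole. A call with a gripper value outside its range is refused whole. "grip" is the closure in counts, from 0 (fully open) to 255 (shut), set as the call begins (left out, the last holds). The fingers move at their own pace and stop on an object; "newtons" is the grip in N (left out, the last holds). Time passes only in rows, so rows that repeat a pose let the fingers close. It gives the time, the measured TCP pose, the force, the opening and the grip force at its end, in the units of the state.
- state(): the state, without advancing time (a new reading comes with each control period).
- get_image(name): name is "scene" or "top" or "wrist"; returns the picture (400x640x3 uint8, blue, green, red); there is no depth.
- calibration(name): a dict with "fov_y" (degrees; the focal length in pixels is half the picture's height over the tangent of half this angle, whatever the lens; pixels are square), "cx", "cy" (the principal point, pixels), "R" (3x3) and "t" (3): a world point X has camera coordinates R X + t; the wrist camera has in their place "tool_from_camera" (4x4, takes a point from camera to tool coordinates, whose origin is the TCP and whose axes are the flange's). Camera axes: x right, y down, z forward; pixel columns grow to the right and rows downward; lengths in mm; the calibration is good to about 2 mm. The wrist camera is an equidistant fisheye: a pixel r from the principal point sees the ray r / f radians off the axis. A picture is of the moment at which its call begins: read the wrist's pose just before it. calibration takes no time and is no camera call.
- job_done(): hands the job in; it is judged then, once.
The state is a dict: "clock": time; "qpos": joint angles; "qd": joint speeds; "joint_efforts": joint torques, N m; "eef_pos": TCP position; "tcp_rot": TCP orientation; "ft_force": force on the tool from outside, world axes, zero at the start; "moment": the same for the moment, N m; "gripper_width": finger opening in mm; "finger_force": force on a finger pad.
Only numpy, scipy, OpenCV 4.12 (cv2) and the standard library are available. Lean on these libraries where they do the work, as an engineer would, in place of code of your own. Each camera call takes 0.05 s, during which the arm holds its last target. There are 200 camera calls.

TASK

The rinsed open jar is lying in the wire draining cradle. Put it upside down over the free peg (the one without the beaker), lowering it gently until its rim rests on the dish, and let go. Leave the beaker on its peg and the lidded jar where they are.

Things in the scene. Friction and masses are not known exactly. Their poses are not given: they have to be found in the camera images.
- jar_center (a point): Centre of the open, lidless clear-glass jar lying in the cradle: 63 mm in diameter, 96 mm long, 75 g, loose. z axis points along the jar to its mouth: base 48 mm behind this point, mouth 48 mm ahead. Sides straight from base to 15 mm past this point, then a neck with a round opening at least 34 mm wide; inside 89 mm deep. At the start the mouth points to the robot's right, 15 degrees down.
- cradle: Fixed wire draining cradle under the jar; origin at its underside, x axis towards the jar's mouth (within 20 degrees of the robot's right). Plate 115 x 62 x 8 mm; two lengthwise wires 36 mm apart carry the jar, its centre about 69 mm above the worktop, and turn up in front of its rim as a stop. The jar's flanks and top are clear; it lifts straight up.
- free_stand_tip (a point): Tip of the free drying peg: fixed upright white peg, 14 mm in diameter, on a round steel dish 105 mm across. Dish floor 8 mm and tip 78 mm above the worktop; z axis up. When the inverted jar's rim rests on the floor, its centre is 22 mm below this tip; the peg does not reach its bottom. An identical stand, holding the beaker, is 15 to 30 cm away on either side.
- beaker_center (a point): Centre of the glass beaker, 77 mm across, 92 mm tall, loose, already upside down over the peg of the other stand; its top is 100 mm above the worktop (z axis points down). Bystander.
- lidded_jar_center (a point): Centre of a similar jar, 63 mm in diameter and 98 mm tall, with a white screw lid, standing upright and loose on the worktop. Bystander.
Not all that is in view belongs to the job. What is shaped like the part that bears free_stand_tip but purple is not meant.

How it is judged (in metres and radians):
At the end, for the whole second after the job is handed in: The open jar stands mouth down over the free peg, released and at rest: its centre within 16 mm of the peg's axis and 12 to 32 mm below the peg's tip, its axis within 10 degrees of vertical (horizontal distance between jar_center and free_stand_tip below 0.016 m and z of jar_center in the frame of free_stand_tip between -0.032 and -0.012 m and angle between jar_center's own z axis and vertical above 2.96 rad and linear speed of jar below 0.02 m/s and contact force between jar and the fingers below 0.1 N); the robot touches nothing.
It fails at once if the jar is dropped onto the peg (faster than 0.6 m/s over it) (horizontal distance between jar_center and free_stand_tip below 0.03 m and linear speed of jar above 0.6 m/s).
It fails at once if the beaker is displaced by more than 30 mm (distance of beaker_center from where it was at the start of the episode above 0.03 m).
It fails at once if the lidded jar is displaced by more than 30 mm (distance of lidded_jar_center from where it was at the start of the episode above 0.03 m).
It also fails if it takes over 48 s, if anything falls off the work surface, if the arm or the gripper's body presses on something with over 40 N, if the wrist force passes 120 N, or if a joint passes its speed limit or range.

## Working session

There is one attempt and no reset: what is moved stays moved. The work goes in short steps, Python scripts to look and compute and a tool call to move; the robot and the scene stay as the last step left them, time stands still between calls to the robot, and variables do not carry over. Pictures are saved under pics/ and viewed, at most 14 in all, crops included, and the job is handed in when it is done.

Besides the shell and the picture viewer there is one more tool, called after "Request:" by a JSON object that holds its "name" and its "arguments", one argument or row to a line. carry_out: Moves the arm, as the interface text tells. Shift numbers are shares of 0.2 m and turn numbers shares of pi rad, none past 1 either way. Its arguments: {"type":"object","properties":{"increments":{"type":"array"},"grip":{"type":"number"},"newtons":{"type":"number"}},"required":["increments"]}

```bash
mkdir -p pics; ls
python3 - <<'E'
from workcell import *
import cv2,numpy as np
s=state();print(s['clock'],s['eef_pos'],s['tcp_rot'],s['gripper_width'])
for n in("scene","top","wrist"):
    im=get_image(n);cv2.imwrite(f'pics/{n}0.png',im);c=calibration(n);print(n,c)
E
```

```text
pics
0.0 [ 241.58510698 -521.51952679  247.83871293] [-1.79938682e+02  6.64474671e-04  2.48521717e+01] 85.20159170442923
scene {'fov_y': 44.63531546712993, 'cx': 315.38080153757585, 'cy': 201.07469714379417, 'R': array([[-0.88866007, -0.45832809, -0.0147863 ],
       [-0.29464615,  0.59540798, -0.7474443 ],
       [ 0.3513786 , -0.65986718, -0.66415991]]), 't': array([ 457.05054169,  196.17668872, 1251.96932799])}
top {'fov_y': 52.88173002970423, 'cx': 317.69686219755215, 'cy': 196.93616505251612, 'R': array([[ 0.01638928, -0.99958276,  0.02378452],
       [-0.99689631, -0.01816791, -0.0766007 ],
       [ 0.07700085, -0.02245527, -0.99677812]]), 't': array([ -24.07763226,  550.14257989, 1185.89880528])}
wrist {'fov_y': 65.70646984690485, 'cx': 315.61075283862283, 'cy': 200.03780712537275, 'tool_from_camera': array([[ 1.06172536e-04, -9.57484441e-01, -2.88484894e-01,
         7.39588158e+01],
       [ 9.99999862e-01,  2.50036552e-04, -4.61839041e-04,
         5.41756533e-01],
       [ 5.14335464e-04, -2.88484805e-01,  9.57484335e-01,
        -1.25551769e+02],
       [ 0.00000000e+00,  0.00000000e+00,  0.00000000e+00,
         1.00000000e+00]])}
```

View pics/scene0.png

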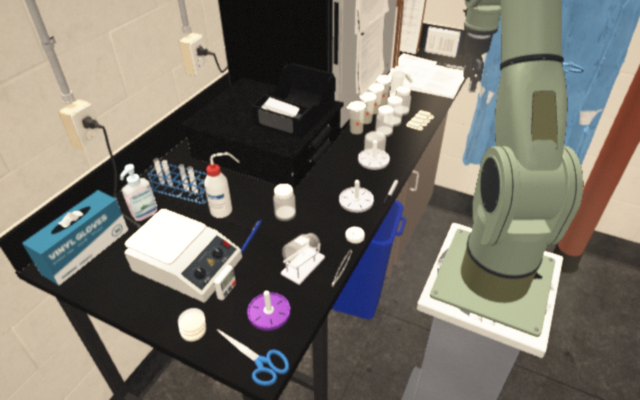

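View pics/top0.png

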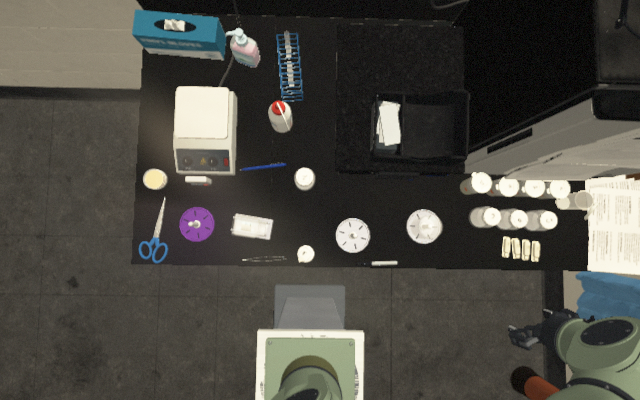

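The scene picture shows the jar on its cradle at (302,255), the lidded jar at (285,202), a purple decoy stand at (268,311), and white-pegged stands at (356,200) and (374,158). In the top picture these are at (252,226), (305,179), (197,224), (352,236) and (424,226). The stand at top (424,226) seems to hold the beaker; I'll confirm that in one enlarged crop.

Run:
```python
import cv2,numpy as np
s=cv2.imread('pics/scene0.png');t=cv2.imread('pics/top0.png')
a=cv2.resize(s[120:290,270:400],None,fx=3.5,fy=3.5,interpolation=cv2.INTER_CUBIC) # 455x595
b=cv2.resize(t[205:265,225:285],(340,297),interpolation=cv2.INTER_CUBIC)
c=cv2.resize(t[195:265,325:450],(340,190),interpolation=cv2.INTER_CUBIC)
o=np.zeros((595,800,3),np.uint8);o[:,:455]=a;o[:297,457:797]=b;o[300:490,457:797]=c
cv2.imwrite('pics/crop1.png',o)
```

```text
(no output)
```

View pics/crop1.png

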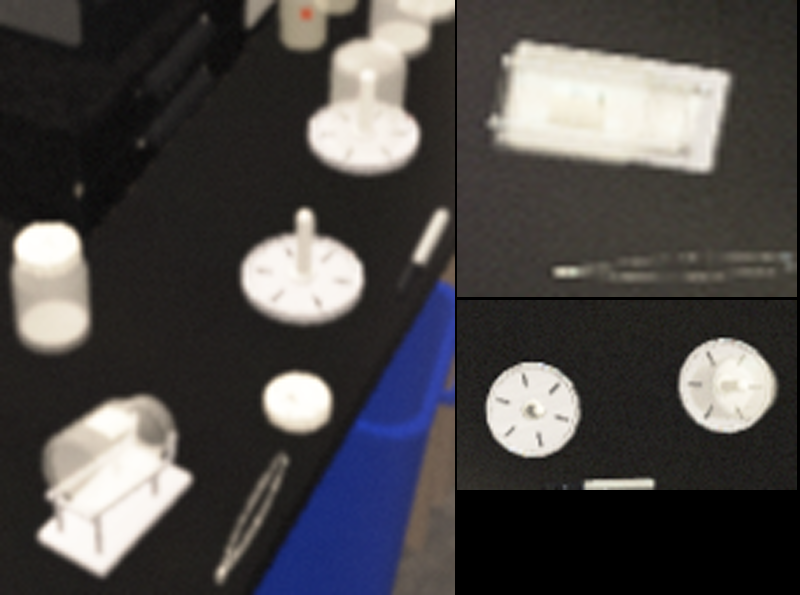

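Candidates for the peg:
- **Scene (356,200) / top (352,236):** bare white peg with no glass. This is the free one.
- **Scene (374,158) / top (424,226):** carries the beaker.
- **Scene (268,311) / top (197,224):** purple, so not meant.

The jar lies with its base to the left, at scene (302,252) / top (252,226). Next I triangulate.

```bash
cat > h.py <<'E'
import numpy as np,cv2
from scipy.spatial.transform import Rotation as Ro
from workcell import *
def T(pos,rpy):
    M=np.eye(4);M[:3,:3]=Ro.from_euler('xyz',rpy,degrees=True).as_matrix();M[:3,3]=pos;return M
def ray(n,uv,tool=None):
    c=calibration(n);f=200/np.tan(np.radians(c['fov_y']/2));d=np.array([uv[0]-c['cx'],uv[1]-c['cy']])
    if n!='wrist':
        R,t=c['R'],c['t'];v=np.append(d/f,1);return -R.T@t,R.T@v/np.linalg.norm(v)
    r=np.hypot(*d);th=r/f;v=np.append(d/r*np.sin(th),np.cos(th))
    M=tool@c['tool_from_camera'];return M[:3,3],M[:3,:3]@v
def plane(r,z): return r[0]+r[1]*(z-r[0][2])/r[1][2]
def tri(rs):
    A=sum(np.eye(3)-np.outer(d,d) for o,d in rs);b=sum((np.eye(3)-np.outer(d,d))@o for o,d in rs)
    p=np.linalg.solve(A,b);return p,[np.linalg.norm(np.cross(p-o,d)) for o,d in rs]
E
python3 - <<'E'
from h import *
np.set_printoptions(precision=1,suppress=True)
print('tip',tri([ray('scene',(356.9,181)),ray('top',(352.9,234.8))]))
t=cv2.imread('pics/top0.png');s=cv2.imread('pics/scene0.png')
def blobs(im,n,box,thr,z):
    x0,y0,x1,y1=box;m=(im[y0:y1,x0:x1].min(2)>thr).astype(np.uint8)
    cs=cv2.findContours(m,0,1)[0];c=max(cs,key=cv2.contourArea)+[x0,y0]
    (u,v),wh,a=cv2.minAreaRect(c);print(n,(u,v),wh,a,plane(ray(n,(u,v)),z));return c
c=blobs(t,'top',(225,205,285,250),110,8)
b=cv2.boxPoints(cv2.minAreaRect(c));P=np.array([plane(ray('top',q),8) for q in b]);print(P)
print('dish');blobs(t,'top',(330,210,378,260),110,8);blobs(s,'scene',(335,186,380,216),110,8)
print('beaker dish');blobs(t,'top',(400,200,445,250),110,8)
print('purple',plane(ray('top',(197,224)),8),'lidjar',plane(ray('top',(305,178)),98))
# jar: scene crop base/shoulder estimates; top crop
k=60/340
for nm,sc,tp in (('jar mid body',(110,443),(600,103)),):
    print(nm,tri([ray('scene',(270+sc[0]/3.5,120+sc[1]/3.5)),ray('top',(225+(tp[0]-457)*k,205+tp[1]*k))]))
E
```

```text
tip (array([ 438. , -116.3,   76. ]), [np.float64(2.023022769793146), np.float64(2.0230227697930685)])
top (251.44326782226562, 226.35946655273438) (39.87443161010742, 21.886747360229492) 8.972626686096191 [459.2 182.9   8. ]
[[435.1 246.2   8. ]
 [500.1 238.1   8. ]
 [483.4 119.3   8. ]
 [418.4 127.9   8. ]]
dish
top (352.5, 235.0) (34.0, 33.0) 90.0 [ 438.2 -121.8    8. ]
scene (356.0, 198.5) (25.0, 34.0) 90.0 [ 435.9 -116.8    8. ]
beaker dish
top (423.0, 226.00001525878906) (33.941123962402344, 33.941123962402344) 45.0 [ 468.8 -336.2    8. ]
purple [463.5 345.7   8. ] lidjar [597.4  23.8  98. ]
jar mid body (array([465.5, 177.5,  63.6]), [np.float64(2.9525533608572747), np.float64(2.9525533608572503)])
```

```bash
cat >> h.py <<'E'
def plan(wps,start=None):
    s=state();M=T(s['eef_pos'],s['tcp_rot']) if start is None else start
    for W in wps:
        D=np.linalg.inv(M)@W;w=Ro.from_matrix(D[:3,:3]).as_rotvec()
        print([round(float(v),3) for v in np.r_[D[:3,3]/200,w/np.pi]],'mm %.0f deg %.1f'%(np.linalg.norm(D[:3,3]),np.degrees(np.linalg.norm(w))));M=W
E
python3 - <<'E'
from h import *
plan([T(p,[180,0,y]) for p,y in (([400,-400,270],37),([480,-220,280],49),([490,-30,280],62),([475,130,260],75),([465,183,250],82))])
E
```

```text
[0.974, -0.219, -0.11, -0.0, -0.0, -0.067] mm 201 deg 12.1
[0.861, -0.478, -0.05, 0.0, 0.0, -0.067] mm 197 deg 12.0
[0.75, -0.586, 0.0, -0.0, 0.0, -0.072] mm 190 deg 13.0
[0.671, -0.442, 0.1, 0.0, 0.0, -0.072] mm 162 deg 13.0
[0.243, -0.117, 0.05, 0.0, 0.0, -0.039] mm 55 deg 7.0
```

Request:
{"name": "carry_out", "arguments": {
  "increments": [
    [0.97, -0.22, -0.11, 0, 0, -0.067],
    [0.97, -0.22, -0.11, 0, 0, -0.067],
    [0.97, -0.22, -0.11, 0, 0, -0.067],
    [0.97, -0.22, -0.11, 0, 0, -0.067],
    [0.97, -0.22, -0.11, 0, 0, -0.067]
  ],
  "grip": 0
}}

```text
clock: 0.65
eef_pos: [404.6, -395.4, 270.6]
tcp_rot: [180.0, -0.2, 37.4]
ft_force: [-1.1, -1.4, -0.1]
gripper_width: 85.7
finger_force: 0.0
```

Request:
{"name": "carry_out", "arguments": {
  "increments": [
    [0.86, -0.48, -0.05, 0, 0, -0.067],
    [0.86, -0.48, -0.05, 0, 0, -0.067],
    [0.86, -0.48, -0.05, 0, 0, -0.067],
    [0.86, -0.48, -0.05, 0, 0, -0.067],
    [0.86, -0.48, -0.05, 0, 0, -0.067]
  ]
}}

```text
clock: 1.15
eef_pos: [481.5, -214.4, 280.5]
tcp_rot: [-180.0, -0.2, 49.4]
ft_force: [-0.6, -2.0, -0.5]
gripper_width: 85.5
finger_force: 0.0
```

Request:
{"name": "carry_out", "arguments": {
  "increments": [
    [0.75, -0.59, 0, 0, 0, -0.072],
    [0.75, -0.59, 0, 0, 0, -0.072],
    [0.75, -0.59, 0, 0, 0, -0.072],
    [0.75, -0.59, 0, 0, 0, -0.072],
    [0.75, -0.59, 0, 0, 0, -0.072]
  ]
}}

```text
clock: 1.65
eef_pos: [488.6, -24.6, 280.3]
tcp_rot: [-179.9, -0.1, 62.3]
ft_force: [-0.6, -1.6, 1.0]
gripper_width: 85.6
finger_force: 0.0
```

Request:
{"name": "carry_out", "arguments": {
  "increments": [
    [0.67, -0.44, 0.1, 0, 0, -0.072],
    [0.67, -0.44, 0.1, 0, 0, -0.072],
    [0.67, -0.44, 0.1, 0, 0, -0.072],
    [0.67, -0.44, 0.1, 0, 0, -0.072],
    [0.67, -0.44, 0.1, 0, 0, -0.072]
  ]
}}

```text
clock: 2.15
eef_pos: [473.6, 131.3, 260.0]
tcp_rot: [-180.0, -0.0, 75.1]
ft_force: [0.5, -0.3, 0.8]
gripper_width: 85.0
finger_force: 0.0
```

Run:
```python
from h import *
s=state();np.save('w1.npy',T(s['eef_pos'],s['tcp_rot']));cv2.imwrite('pics/w1.png',get_image('wrist'));print(s['eef_pos'])
plan([T([465,200,250],[180,0,82])])
```

```text
[473.6408793  131.25060852 259.96776491]
[0.328, -0.135, 0.051, -0.0, 0.0, -0.039] mm 72 deg 7.1
```

Request:
{"name": "carry_out", "arguments": {
  "increments": [
    [0.32, -0.13, 0.05, 0, 0, -0.039],
    [0.32, -0.13, 0.05, 0, 0, -0.039],
    [0.32, -0.13, 0.05, 0, 0, -0.039],
    [0.32, -0.13, 0.05, 0, 0, -0.039],
    [0.32, -0.13, 0.05, 0, 0, -0.039]
  ]
}}

```text
clock: 2.7
eef_pos: [466.1, 196.8, 250.5]
tcp_rot: [180.0, 0.0, 81.8]
ft_force: [0.4, 0.0, -0.5]
gripper_width: 85.5
finger_force: 0.0
```

Run:
```python
from h import *
s=state();np.save('w2.npy',T(s['eef_pos'],s['tcp_rot']));cv2.imwrite('pics/w2.png',get_image('wrist'));print(s['eef_pos'],s['tcp_rot'])
a=cv2.imread('pics/w1.png')[:,100:540];b=cv2.imread('pics/w2.png')[:,100:540]
o=np.hstack([a[:,20:420],b[:,20:420]]);cv2.imwrite('pics/w12.png',o)
```

```text
[466.09204597 196.83291552 250.49887127] [1.79978336e+02 2.97146843e-02 8.17684918e+01]
```

View pics/w12.png

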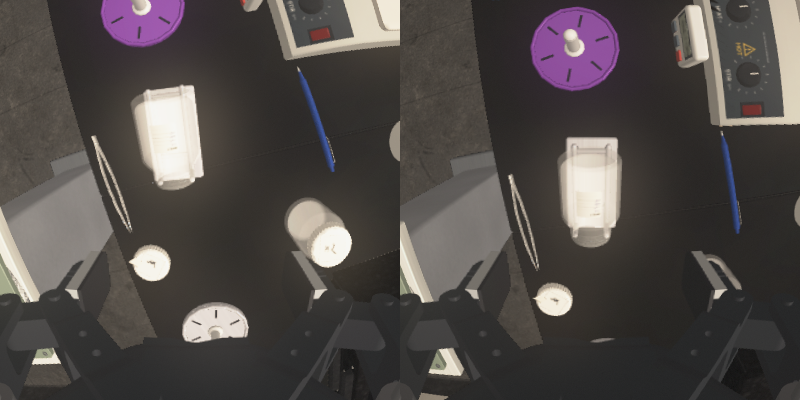

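The two wrist views show the jar on the cradle, at (590,195) right and (170,137) left, with its neck towards the bottom. I'll enlarge both.

Run:
```python
from h import *
a=cv2.imread('pics/w1.png')[75:205,240:340];b=cv2.imread('pics/w2.png')[125:255,260:360]
o=np.hstack([cv2.resize(np.clip((x.astype(float)/255)**1.8*255,0,255).astype(np.uint8),None,fx=4,fy=4,interpolation=cv2.INTER_CUBIC) for x in(a,b)]);cv2.imwrite('pics/c2.png',o)
```

```text
(no output)
```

View pics/c2.png

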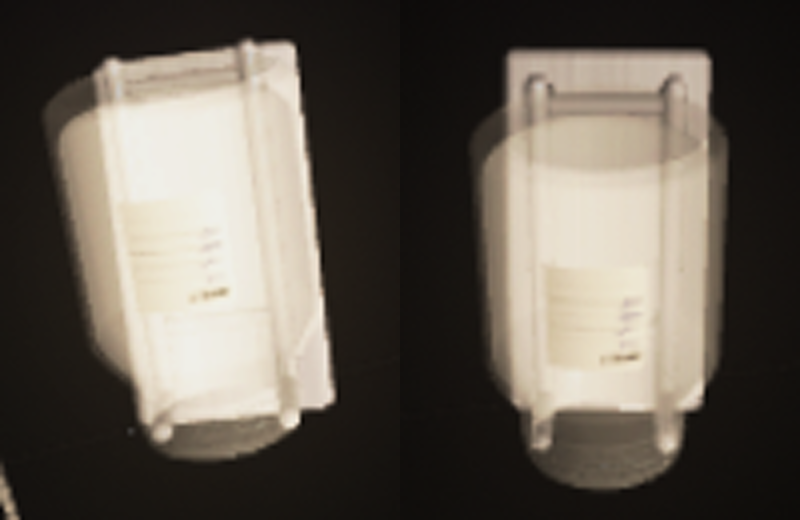

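Run:
```python
from h import *
np.set_printoptions(precision=1,suppress=True)
A,B=np.load('w1.npy'),np.load('w2.npy')
a=lambda p:ray('wrist',(240+p[0]/4,75+p[1]/4),A)
b=lambda p:ray('wrist',(260+(p[0]-400)/4,125+p[1]/4),B)
for n,p,q in (('baseL',(42,118),(470,145)),('necktip',(210,460),(603,490)),('wtL',(160,433),(541,445)),('wtR',(290,420),(668,445)),('plTR',(296,43),(710,53)),('plBR',(333,403),(703,408)),('wtopL',(112,64),(537,82)),('wtopR',(249,46),(675,82)),('label',(208,294),(620,356))):
    print(n,*tri([a(p),b(q)]))
print('flank mids at z=69+..');
for r,l,h in((145,470,728),(270,478,722),(370,488,718)):
    print([plane(b((u,r)),75) for u in(l,(l+h)/2,h)])
print('plate corners z8',[plane(b(q),8) for q in((508,53),(710,53),(703,408))])
```

```text
baseL [432.7 224.9  78. ] [np.float64(0.4663966671056376), np.float64(0.46639666710569183)]
necktip [450.8 130.4  81.7] [np.float64(1.3361154387573995), np.float64(1.3361154387573104)]
wtL [434.5 134.8  55.5] [np.float64(0.07768389973697641), np.float64(0.07768389973684439)]
wtR [469.9 128.3  52.3] [np.float64(0.10636638292140321), np.float64(0.10636638292135016)]
plTR [498.5 231.    1.3] [np.float64(0.09669860666134503), np.float64(0.09669860666138609)]
plBR [481.4 120.8   9.6] [np.float64(0.3517170848646522), np.float64(0.3517170848647491)]
wtopL [449.6 235.2  53.1] [np.float64(0.11880710391902774), np.float64(0.11880710391900053)]
wtopR [485.6 229.7  51. ] [np.float64(0.12444822103904535), np.float64(0.12444822103905767)]
label [462.5 172.6  97.6] [np.float64(0.18459933883659185), np.float64(0.18459933883661425)]
flank mids at z=69+..
[array([432.7, 224.6,  75. ]), array([464.3, 219.8,  75. ]), array([495.7, 215.3,  75. ])]
[array([429.2, 192.7,  75. ]), array([459.8, 188.2,  75. ]), array([490.3, 183.8,  75. ])]
[array([427. , 165.8,  75. ]), array([456.6, 161.6,  75. ]), array([486.1, 157.3,  75. ])]
plate corners z8 [array([438.7, 240.4,   8. ]), array([498.1, 231.7,   8. ]), array([481.7, 120.2,   8. ])]
```

```bash
cat >> h.py <<'E'
def tool(yaw,tilt): # tilt: z leans toward -x
    return (Ro.from_euler('xyz',[180,0,yaw],degrees=True)*Ro.from_euler('y',-tilt,degrees=True)).as_matrix()
def P(R,p): M=np.eye(4);M[:3,:3]=R;M[:3,3]=p;return M
E
python3 - <<'E'
from h import *
R=tool(81.6,30);z=R[:,2];print(z,R[:,0])
m=np.array([-.141,-.955,-.259]);C=np.array([459,178,69]);t=C-18*m+5*z;print(t)
plan([P(R,t-110*z),P(R,t-20*z),P(R,t)])
E
```

```text
[-0.07304151 -0.49463617 -0.8660254 ] [ 0.12651161  0.85673497 -0.5       ]
[461.17279243 192.71681917  69.33187298]
[0.25, -0.02, 0.43, 0.0, -0.167, 0.001] mm 99 deg 30.0
[0.0, 0.0, 0.45, -0.0, 0.0, -0.0] mm 90 deg 0.0
[0.0, -0.0, 0.1, -0.0, 0.0, -0.0] mm 20 deg 0.0
```

Request:
{"name": "carry_out", "arguments": {
  "increments": [
    [0.25, -0.02, 0.43, 0, -0.167, 0.001],
    [0.25, -0.02, 0.43, 0, -0.167, 0.001],
    [0.25, -0.02, 0.43, 0, -0.167, 0.001],
    [0.25, -0.02, 0.43, 0, -0.167, 0.001],
    [0.25, -0.02, 0.43, 0, -0.167, 0.001]
  ]
}}

```text
clock: 3.25
eef_pos: [467.8, 250.0, 162.6]
tcp_rot: [-179.9, 30.3, 81.9]
ft_force: [0.4, -0.7, 0.1]
gripper_width: 85.3
finger_force: 0.0
```

Run:
```python
from h import *
s=state();np.save('w3.npy',T(s['eef_pos'],s['tcp_rot']));cv2.imwrite('pics/w3.png',get_image('wrist'));print(s['qpos'])
R=tool(81.6,30);z=R[:,2];t=np.array([461.2,192.7,69.3])
plan([P(R,t-20*z),P(R,t)])
```

```text
[-42.09471094  54.10492386   0.41651227  80.57657171  19.75635917
  70.54126628 -60.6816011 ]
[-0.009, 0.004, 0.449, 0.0, 0.0, 0.001] mm 90 deg 0.2
[-0.0, -0.0, 0.1, -0.0, 0.0, -0.0] mm 20 deg 0.0
```

View pics/w3.png

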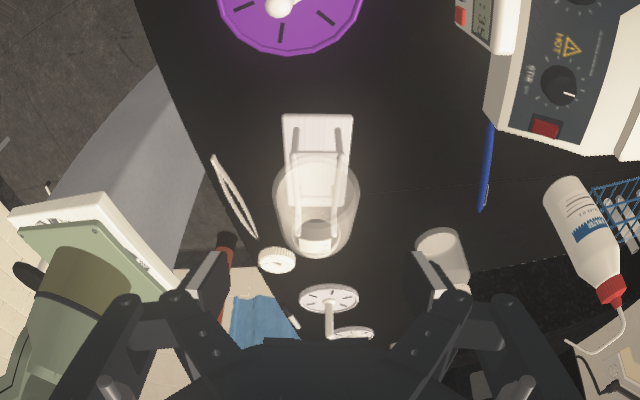

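The jar is centred between the fingers: its base spans columns 272–360, against a principal point at 315.6. Going in.

Request:
{"name": "carry_out", "arguments": {
  "increments": [
    [0, 0, 0.15, 0, 0, 0],
    [0, 0, 0.3, 0, 0, 0],
    [-0.009, 0.004, 0.45, 0, 0, 0.001],
    [-0.009, 0.004, 0.55, 0, 0, 0.001],
    [-0.009, 0.004, 0.55, 0, 0, 0.001]
  ]
}}

```text
clock: 3.8
eef_pos: [461.3, 189.7, 69.7]
tcp_rot: [179.9, 30.0, 81.3]
ft_force: [-0.2, 0.4, 0.4]
gripper_width: 85.4
finger_force: 0.0
```

Request:
{"name": "carry_out", "arguments": {
  "increments": [
    [0, 0, 0, 0, 0, 0],
    [0, 0, 0, 0, 0, 0],
    [0, 0, 0, 0, 0, 0],
    [0, 0, 0, 0, 0, 0]
  ],
  "grip": 100,
  "newtons": 25
}}

```text
clock: 4.2
eef_pos: [460.9, 192.9, 71.7]
tcp_rot: [179.9, 30.0, 81.5]
ft_force: [-8.8, 0.2, 13.7]
gripper_width: 61.9
finger_force: 30.0
```

Request:
{"name": "carry_out", "arguments": {
  "increments": [
    [0, 0, 0, 0, 0, 0],
    [-0.025, 0, -0.043, 0, 0, 0],
    [-0.08, 0, -0.14, 0, 0, 0],
    [-0.15, 0, -0.26, 0, 0, 0],
    [-0.25, 0, -0.433, 0, 0, 0]
  ],
  "newtons": 30
}}

```text
clock: 4.7
eef_pos: [460.9, 192.8, 171.5]
tcp_rot: [179.9, 30.0, 81.5]
ft_force: [1.5, -0.1, -1.1]
gripper_width: 61.4
finger_force: 33.9
```

Request:
{"name": "carry_out", "arguments": {
  "increments": [
    [-0.12, 0, -0.217, 0, 0, 0],
    [-0.25, 0, -0.433, 0, 0, 0],
    [-0.25, 0, -0.433, 0, 0, 0]
  ]
}}

```text
clock: 5.0
eef_pos: [462.1, 193.5, 276.4]
tcp_rot: [179.4, 29.6, 81.3]
ft_force: [0.2, -0.3, -2.4]
gripper_width: 61.6
finger_force: 33.9
```

Run:
```python
from h import *
s=state();M=T(s['eef_pos'],s['tcp_rot']);np.save('w4.npy',M);w=get_image('wrist');c=get_image('scene')
cv2.imwrite('pics/w4.png',w);cv2.imwrite('pics/s4.png',c);print(s['eef_pos'],s['tcp_rot'],s['gripper_width'],s['ft_force'])
cv2.imwrite('pics/c4.png',np.hstack([w[80:400,150:490],cv2.resize(c[120:300,200:420],(440,360))[:320]]))
```

```text
[462.09963469 193.48351308 276.35182337] [179.38319229  29.62998237  81.26533842] 61.554858549137045 [ 0.16928476 -0.26187389 -2.38276099]
```

View pics/c4.png

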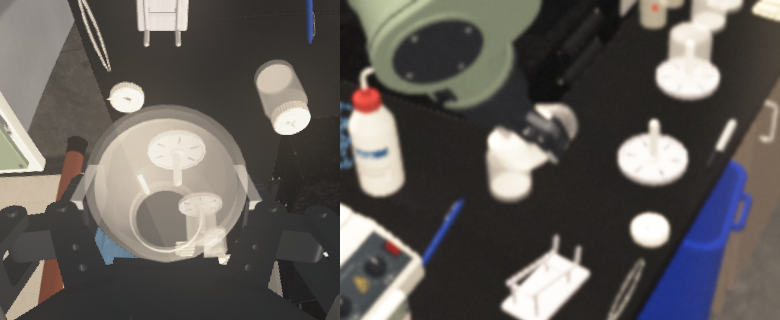

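Run:
```python
from h import *
np.set_printoptions(precision=1,suppress=True)
c=calibration('wrist');f=200/np.tan(np.radians(c['fov_y']/2));I=np.linalg.inv(c['tool_from_camera'])
def proj(p):
    v=I[:3,:3]@p+I[:3,3];th=np.arctan2(np.hypot(v[0],v[1]),v[2]);return np.array([c['cx'],c['cy']])+f*th*v[:2]/np.hypot(v[0],v[1])
for al in(35,40,45,50,55):
  for ax in (12,18,24):
    a=np.radians(al);m=np.array([-np.sin(a),0,np.cos(a)]);u=np.array([np.cos(a),0,np.sin(a)])
    C=np.array([0,0,-5])+ax*m
    B=C-48*m;Mo=C+48*m
    print(al,ax,'base far/near/side',proj(B+31.5*u),proj(B-31.5*u),proj(B+np.array([0,31.5,0])),'mouth',proj(Mo),proj(Mo+17*u),proj(Mo-17*u))
```

```text
35 12 base far/near/side [313.6 184.4] [313.3 364.1] [404.6 270.1] mouth [314.5 284.8] [314.5 258.8] [314.5 311. ]
35 18 base far/near/side [313.7 190. ] [313.5 360.7] [400.1 271.7] mouth [314.5 285.2] [314.5 259.9] [314.5 310.7]
35 24 base far/near/side [313.8 195.2] [313.6 357.6] [396.  273.2] mouth [314.5 285.6] [314.6 261. ] [314.5 310.3]
40 12 base far/near/side [313.7 179.6] [313.3 356.3] [404.  261.3] mouth [314.5 292.9] [314.5 267. ] [314.4 319.1]
40 18 base far/near/side [313.8 186.6] [313.4 354.6] [399.7 264.7] mouth [314.5 293.8] [314.5 268.7] [314.5 319.3]
40 24 base far/near/side [313.9 192.9] [313.5 353.1] [395.7 267.8] mouth [314.5 294.7] [314.6 270.3] [314.5 319.5]
45 12 base far/near/side [313.8 176.1] [313.2 347.1] [403.2 252.7] mouth [314.5 300.9] [314.5 275.3] [314.4 327.2]
45 18 base far/near/side [313.8 184.1] [313.4 347.5] [399.1 257.9] mouth [314.5 302.4] [314.5 277.5] [314.5 327.9]
45 24 base far/near/side [313.9 191.5] [313.5 347.7] [395.3 262.6] mouth [314.5 303.8] [314.6 279.6] [314.5 328.6]
50 12 base far/near/side [313.8 173.6] [313.2 336.7] [402.2 244.5] mouth [314.5 308.9] [314.5 283.6] [314.4 335.1]
50 18 base far/near/side [313.9 182.5] [313.3 339.2] [398.3 251.3] mouth [314.5 310.9] [314.5 286.3] [314.4 336.4]
50 24 base far/near/side [314.  190.8] [313.4 341.4] [394.7 257.5] mouth [314.5 312.9] [314.6 288.9] [314.5 337.7]
55 12 base far/near/side [313.9 172.2] [313.2 325.2] [401.  236.8] mouth [314.4 316.8] [314.5 291.9] [314.4 342.9]
55 18 base far/near/side [314.  181.8] [313.3 330. ] [397.4 245.1] mouth [314.5 319.4] [314.5 295.1] [314.4 344.8]
55 24 base far/near/side [314.  190.8] [313.4 334.2] [394.1 252.7] mouth [314.5 321.9] [314.5 298.2] [314.4 346.6]
```

Run:
```python
from h import *
np.set_printoptions(precision=1,suppress=True)
r=[ray('scene',(356.9,181)),ray('top',(352.9,234.8)),ray('wrist',(328,334),np.load('w3.npy')),ray('wrist',(327,262),np.load('w4.npy'))]
print(tri(r),tri(r[2:]),tri(r[1:]))
a=cv2.imread('pics/w1.png');print('dish from w1',plane(ray('wrist',(315.5,323),np.load('w1.npy')),8))
for n,p in (('w3',(329,298)),('w4',(326,230))): print(n,plane(ray('wrist',p,np.load(n+'.npy')),8))
peg=np.array([439,-117,78.])
for yaw in (0,-15,20):
    # jar axis down: tool tilt so m=-z: z tool = p*sin45 - zhat*cos45
    R=tool(yaw,-45);print(yaw,R@[-.707,0,.707],(peg+[0,0,70])-R@[-12.7,0,7.7])
```

```text
(array([ 437.7, -117. ,   73.8]), [np.float64(2.1562014874091098), np.float64(2.4562975544579215), np.float64(2.2251304064828674), np.float64(0.9259774548396293)]) (array([ 436.1, -127.2,   68.4]), [np.float64(0.5889264741474338), np.float64(0.588926474147501)]) (array([ 438.1, -116. ,   73.6]), [np.float64(1.7392620420524902), np.float64(1.9934771708051868), np.float64(1.662339727982086)])
dish from w1 [412.7 -98.4   8. ]
w3 [ 440.  -111.4    8. ]
w4 [ 438.1 -116.1    8. ]
0 [ 0. -0. -1.] [ 442.5 -117.   162.4]
-15 [-0. -0. -1.] [ 442.4 -117.9  162.4]
20 [ 0. -0. -1.] [ 442.3 -115.8  162.4]
```

Run:
```python
from h import *
plan([P(tool(y,t),p) for y,t,p in ((68,5,[475,90,275]),(54,-20,[470,-20,265]),(40,-45,[442,-117,215]))])
R=tool(40,-45);print(np.array([438,-117,148.])-R@[-12.7,0,7.7])
```

```text
[-0.441, 0.144, 0.235, 0.024, 0.137, 0.072] mm 104 deg 28.3
[-0.513, 0.183, 0.095, -0.01, 0.138, 0.078] mm 111 deg 28.6
[-0.532, 0.172, 0.073, -0.042, 0.138, 0.066] mm 113 deg 28.6
[ 440.7083761  -114.72740261  162.42497834]
```

Request:
{"name": "carry_out", "arguments": {
  "increments": [
    [-0.11, 0.036, 0.06, 0.006, 0.034, 0.018],
    [-0.22, 0.072, 0.118, 0.012, 0.068, 0.036],
    [-0.33, 0.108, 0.176, 0.018, 0.103, 0.054],
    [-0.441, 0.144, 0.235, 0.024, 0.137, 0.072],
    [-0.441, 0.144, 0.235, 0.024, 0.137, 0.072]
  ]
}}

```text
clock: 5.6
eef_pos: [475.1, 83.3, 274.1]
tcp_rot: [180.0, 5.2, 67.3]
ft_force: [-0.6, 1.7, -1.2]
gripper_width: 61.1
finger_force: 33.9
```

Request:
{"name": "carry_out", "arguments": {
  "increments": [
    [-0.128, 0.046, 0.024, -0.003, 0.035, 0.02],
    [-0.256, 0.092, 0.048, -0.005, 0.069, 0.039],
    [-0.385, 0.137, 0.071, -0.008, 0.104, 0.059],
    [-0.513, 0.183, 0.095, -0.01, 0.138, 0.078],
    [-0.513, 0.183, 0.095, -0.01, 0.138, 0.078]
  ]
}}

```text
clock: 6.1
eef_pos: [469.5, -21.4, 263.6]
tcp_rot: [-179.9, -19.8, 53.8]
ft_force: [0.7, -0.2, -1.6]
gripper_width: 61.1
finger_force: 33.9
```

Run:
```python
from h import *
print(state()['qpos'])
plan([P(tool(40,-45),[441,-115,215])])
```

```text
[ 23.14661071  29.42842042 -21.93365291 114.23806862 -13.31540595
  28.3351438  -20.16556732]
[-0.517, 0.161, 0.072, -0.042, 0.139, 0.065] mm 109 deg 28.7
```

Request:
{"name": "carry_out", "arguments": {
  "increments": [
    [-0.13, 0.04, 0.018, -0.01, 0.035, 0.016],
    [-0.26, 0.08, 0.036, -0.021, 0.07, 0.032],
    [-0.39, 0.12, 0.054, -0.032, 0.104, 0.049],
    [-0.517, 0.161, 0.072, -0.042, 0.139, 0.065],
    [-0.517, 0.161, 0.072, -0.042, 0.139, 0.065]
  ]
}}

```text
clock: 6.6
eef_pos: [444.2, -106.0, 215.9]
tcp_rot: [180.0, -39.3, 43.6]
ft_force: [0.7, 0.4, -2.7]
gripper_width: 61.4
finger_force: 33.9
```

Run:
```python
from h import *
s=state();print(s['qpos'],s['eef_pos'],s['tcp_rot'],Ro.from_euler('xyz',s['tcp_rot'],degrees=True).as_matrix()@[-.707,0,.707])
np.save('w5.npy',T(s['eef_pos'],s['tcp_rot']));w=get_image('wrist');c=get_image('scene')
plan([P(tool(40,-45),[441,-115,215])])
cv2.imwrite('pics/w5.png',w);cv2.imwrite('pics/s5.png',c);t=get_image('top');cv2.imwrite('pics/t5.png',t)
cv2.imwrite('pics/c5.png',np.hstack([w[100:400,130:530],cv2.resize(c[100:250,290:490],None,fx=2,fy=2,interpolation=2)]))
```

```text
[ 61.01594269  45.4227685  -52.47558499 127.82860486 -23.39113067
   3.52238419   0.67937771] [ 444.15671278 -105.95832122  215.87493089] [179.98228238 -39.27092567  43.56843968] [-0.07216654 -0.06894924 -0.99485476]
[-0.017, 0.02, -0.021, -0.013, 0.032, 0.012] mm 7 deg 6.6
```

View pics/c5.png

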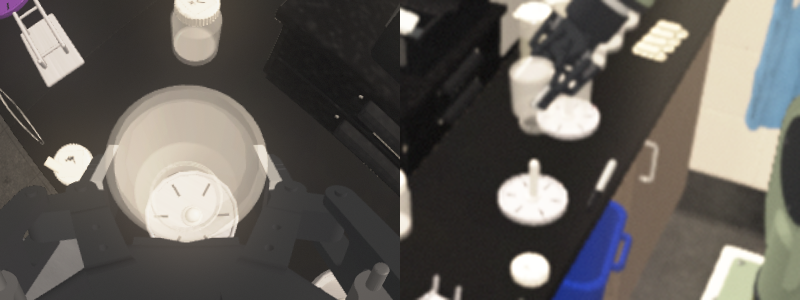

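The wrist view looks through the jar's bottom: the mouth ring is roughly concentric with the free dish, with the peg tip at (190,213) in the crop. Joint 6 is near its lower limit and leaves the jar 6° off vertical. I'll turn the tool round the jar's axis towards a more comfortable yaw.

Run:
```python
from h import *
for y in (58,72):
    R=tool(y,-45);t=np.array([438,-117,200.])-R@[-12.7,0,7.7];print(y,t);plan([P(R,t)])
R=tool(58,-43);R2=tool(75,-45);f=lambda R:np.array([438,-117,200.])-R@[-12.7,0,7.7]
print('seq');plan([P(R,f(R)),P(R2,f(R2))])
```

```text
58 [ 439.87354753 -114.0016972   214.42497834]
[-0.03, 0.016, -0.022, 0.053, 0.032, -0.061] mm 8 deg 15.7
72 [ 439.09254006 -113.63750744  214.42497834]
[-0.032, 0.012, -0.023, 0.105, 0.031, -0.119] mm 8 deg 29.2
seq
[-0.029, 0.015, -0.02, 0.052, 0.021, -0.062] mm 8 deg 15.1
[-0.002, -0.005, -0.003, 0.066, 0.011, -0.068] mm 1 deg 17.1
```

Request:
{"name": "carry_out", "arguments": {
  "increments": [
    [-0.01, 0.005, -0.007, 0.017, 0.007, -0.02],
    [-0.02, 0.01, -0.014, 0.035, 0.014, -0.041],
    [-0.029, 0.015, -0.02, 0.052, 0.021, -0.062],
    [-0.029, 0.015, -0.02, 0.052, 0.021, -0.062],
    [-0.029, 0.015, -0.02, 0.052, 0.021, -0.062]
  ]
}}

```text
clock: 7.25
eef_pos: [441.5, -111.1, 215.7]
tcp_rot: [179.7, -42.8, 58.4]
ft_force: [0.6, 0.4, -0.9]
gripper_width: 61.4
finger_force: 33.9
```

Request:
{"name": "carry_out", "arguments": {
  "increments": [
    [0, 0, 0, 0.022, 0.004, -0.023],
    [0, 0, 0, 0.044, 0.008, -0.046],
    [-0.002, -0.005, -0.003, 0.066, 0.011, -0.068],
    [-0.002, -0.005, -0.003, 0.066, 0.011, -0.068],
    [-0.002, -0.005, -0.003, 0.066, 0.011, -0.068]
  ]
}}

```text
clock: 7.75
eef_pos: [440.1, -111.2, 216.0]
tcp_rot: [179.8, -44.8, 75.3]
ft_force: [-0.3, -0.8, -0.5]
gripper_width: 61.3
finger_force: 33.9
```

Run:
```python
from h import *
print(state()['qpos'])
R2=tool(75,-45);f=lambda R:np.array([438,-117,200.])-R@[-12.7,0,7.7];plan([P(R2,f(R2))])
```

```text
[ 61.76119867  53.01146593 -52.16960117 108.12486313  -8.34538158
  39.37976988  13.6755178 ]
[-0.015, -0.003, -0.004, -0.0, 0.001, 0.001] mm 3 deg 0.3
```

Request:
{"name": "carry_out", "arguments": {
  "increments": [
    [-0.015, -0.003, -0.004, 0, 0.001, 0.001],
    [-0.015, -0.003, -0.004, 0, 0.001, 0.001]
  ]
}}

```text
clock: 7.95
eef_pos: [438.4, -114.7, 214.1]
tcp_rot: [-180.0, -45.0, 75.0]
ft_force: [0.0, -0.7, -2.2]
gripper_width: 61.3
finger_force: 33.9
```

Run:
```python
from h import *
s=state();print(s['eef_pos'],s['tcp_rot'])
np.save('w6.npy',T(s['eef_pos'],s['tcp_rot']));w=get_image('wrist');c=get_image('scene');t=get_image('top')
cv2.imwrite('pics/w6.png',w);cv2.imwrite('pics/s6.png',c);cv2.imwrite('pics/t6.png',t)
a=cv2.resize(w[175:355,215:415],None,fx=2.4,fy=2.4,interpolation=2)
b=cv2.resize(c[110:222,310:400],None,fx=3.5,fy=3.857,interpolation=2)
o=np.hstack([a,b[:432]]);print(a.shape,o.shape);cv2.imwrite('pics/c6.png',o)
```

```text
[ 438.38391165 -114.72645943  214.10281033] [-179.99520117  -44.97748535   75.04224415]
(432, 480, 3) (432, 795, 3)
```

View pics/c6.png

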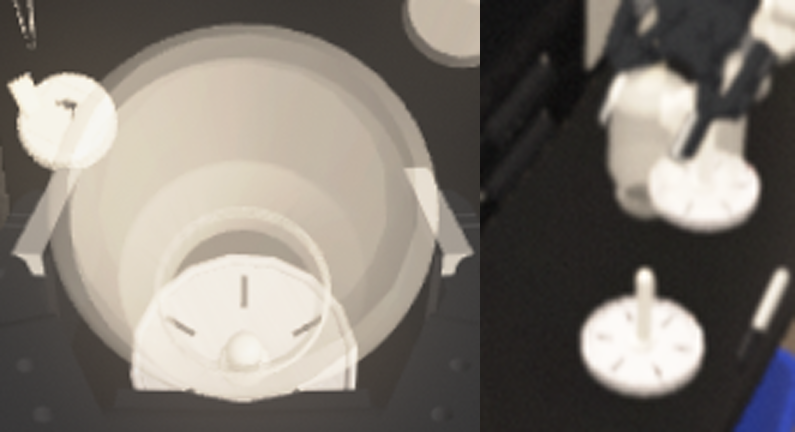

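The wrist crop shows the jar's rim ellipse centred at (245,294) and the peg tip at (242,347). In the scene crop the jar hangs upright above the free stand. Next I compute the offset.

Run:
```python
from h import *
np.set_printoptions(precision=1,suppress=True)
M=np.load('w6.npy')
im=lambda u,v:(215+u/2.4,175+v/2.4)
print('mouth@151.6',plane(ray('wrist',im(245,294),M),151.6),'outer r',[plane(ray('wrist',im(*q),M),151.6) for q in((160,285),(330,285),(245,208),(245,380))])
tip=ray('wrist',im(242,345),M)
print('tip@78',plane(tip,77))
# base disc: left/right/top extremes
B=247.6
print('base',[plane(ray('wrist',im(*q),M),B) for q in((50,200),(438,200),(244,24))])
print(tri([tip,ray('scene',(356.9,181)),ray('top',(352.9,234.8))]), tri([tip,ray('scene',(310+644/3.5,110+272/3.857))]))
```

```text
mouth@151.6 [ 439.9 -115.5  151.6] outer r [array([ 417.9, -107.2,  151.6]), array([ 463.1, -119.3,  151.6]), array([446.3, -91.4, 151.6]), array([ 433.7, -138.5,  151.6])]
tip@78 [ 437.5 -121.1   77. ]
base [array([ 409.7, -110.9,  247.6]), array([ 467.3, -126.3,  247.6]), array([446.6, -88.4, 247.6])]
(array([ 438.2, -118.7,   73.4]), [np.float64(2.0654414735827835), np.float64(1.507859612179339), np.float64(3.3294456945545274)]) (array([ 252.6, -138.3,  196.8]), [np.float64(181.42947844418606), np.float64(181.42947844418626)])
```

Run:
```python
from h import *
s=state();R=tool(75,-45);t=np.array(s['eef_pos'])+[-2,-4,0]
plan([P(R,t),P(R,t-[0,0,100])]);M=P(R,t)
print('from t:');plan([P(R,t-[0,0,100]),P(R,t-[0,0,130])],M);plan([P(R,t-[0,0,10])],M)
```

```text
[-0.015, -0.005, -0.015, -0.0, 0.0, 0.001] mm 4 deg 0.1
[-0.354, 0.0, 0.354, 0.0, 0.0, 0.0] mm 100 deg 0.0
from t:
[-0.354, 0.0, 0.354, 0.0, 0.0, 0.0] mm 100 deg 0.0
[-0.106, 0.0, 0.106, 0.0, 0.0, 0.0] mm 30 deg 0.0
[-0.035, 0.0, 0.035, 0.0, 0.0, 0.0] mm 10 deg 0.0
```

Request:
{"name": "carry_out", "arguments": {
  "increments": [
    [-0.015, -0.005, -0.015, 0, 0, 0],
    [-0.015, -0.005, -0.015, 0, 0, 0]
  ]
}}

```text
clock: 8.3
eef_pos: [436.6, -118.9, 214.2]
tcp_rot: [180.0, -45.0, 75.1]
ft_force: [-0.1, -0.4, -0.0]
gripper_width: 61.4
finger_force: 33.9
```

Request:
{"name": "carry_out", "arguments": {
  "increments": [
    [-0.06, 0, 0.06, 0, 0, 0],
    [-0.12, 0, 0.12, 0, 0, 0],
    [-0.18, 0, 0.18, 0, 0, 0],
    [-0.21, 0, 0.21, 0, 0, 0],
    [-0.21, 0, 0.21, 0, 0, 0]
  ]
}}

```text
clock: 8.8
eef_pos: [436.6, -118.3, 154.4]
tcp_rot: [-180.0, -45.0, 75.1]
ft_force: [-0.6, 0.3, -0.2]
gripper_width: 61.5
finger_force: 33.9
```

Run:
```python
from h import *
s=state();print(s['eef_pos'],s['tcp_rot'],s['ft_force'],s['qpos'])
np.save('w7.npy',T(s['eef_pos'],s['tcp_rot']));w=get_image('wrist');c=get_image('scene')
cv2.imwrite('pics/w7.png',w);cv2.imwrite('pics/s7.png',c)
a=cv2.resize(w[175:355,215:415],None,fx=2.4,fy=2.4,interpolation=2)
b=cv2.resize(c[110:222,310:400],None,fx=3.5,fy=3.857,interpolation=2)
cv2.imwrite('pics/c7.png',np.hstack([a,b[:432]]))
```

```text
[ 436.62316    -118.27872297  154.36876558] [-179.96357607  -45.04052002   75.12903003] [-0.57751611  0.34578142 -0.15386209] [ 61.23547922  59.48639252 -49.46715196 109.61071385  -5.3845726
  33.77458842  16.27210909]
```

View pics/c7.png

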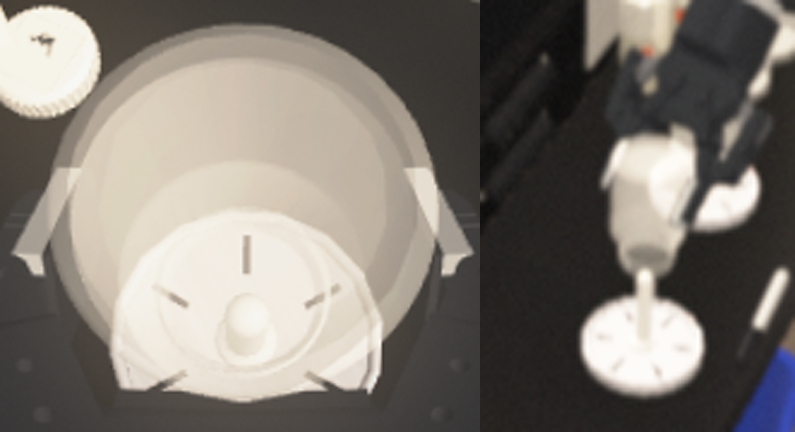

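Run:
```python
from h import *
M=np.load('w7.npy');im=lambda u,v:(215+u/2.4,175+v/2.4)
print(plane(ray('wrist',im(245,294),M),91.9),plane(ray('wrist',im(245,311),M),77))
```

```text
[ 438.09160718 -118.94095387   91.9       ] [ 437.51737332 -121.3024847    77.        ]
```

Within 2.5 mm. I'll lower it with a small nudge.

Request:
{"name": "carry_out", "arguments": {
  "increments": [
    [-0.055, 0, 0.045, 0, 0, 0],
    [-0.115, 0, 0.105, 0, 0, 0],
    [-0.175, 0, 0.165, 0, 0, 0],
    [-0.23, 0, 0.22, 0, 0, 0],
    [-0.27, 0, 0.26, 0, 0, 0]
  ]
}}

```text
clock: 9.4
eef_pos: [436.4, -119.8, 78.7]
tcp_rot: [180.0, -45.0, 75.2]
ft_force: [0.0, 0.1, -0.8]
gripper_width: 61.3
finger_force: 33.9
```

Request:
{"name": "carry_out", "arguments": {
  "increments": [
    [-0.007, 0, 0.007, 0, 0, 0],
    [-0.014, 0, 0.014, 0, 0, 0],
    [-0.014, 0, 0.014, 0, 0, 0]
  ]
}}

```text
clock: 9.7
eef_pos: [436.6, -119.8, 76.2]
tcp_rot: [179.9, -45.0, 75.2]
ft_force: [0.6, -0.2, -0.4]
gripper_width: 61.3
finger_force: 33.9
```

Request:
{"name": "carry_out", "arguments": {
  "increments": [
    [-0.006, 0, 0.006, 0, 0, 0],
    [-0.012, 0, 0.012, 0, 0, 0],
    [-0.012, 0, 0.012, 0, 0, 0]
  ]
}}

```text
clock: 10.0
eef_pos: [436.5, -119.8, 72.5]
tcp_rot: [179.9, -45.0, 75.2]
ft_force: [-0.2, -0.4, -1.1]
gripper_width: 61.7
finger_force: 33.9
```

Request:
{"name": "carry_out", "arguments": {
  "increments": [
    [-0.005, 0, 0.005, 0, 0, 0],
    [-0.005, 0, 0.005, 0, 0, 0]
  ]
}}

```text
clock: 10.2
eef_pos: [436.5, -119.8, 71.0]
tcp_rot: [180.0, -45.0, 75.2]
ft_force: [-0.3, -0.0, -0.5]
gripper_width: 61.1
finger_force: 33.9
```

Request:
{"name": "carry_out", "arguments": {
  "increments": [
    [-0.005, 0, 0.005, 0, 0, 0],
    [-0.005, 0, 0.005, 0, 0, 0]
  ]
}}

```text
clock: 10.4
eef_pos: [436.6, -119.6, 70.0]
tcp_rot: [179.9, -45.0, 75.2]
ft_force: [-0.9, -1.3, 5.5]
gripper_width: 61.0
finger_force: 34.5
```

Request:
{"name": "carry_out", "arguments": {
  "increments": [
    [-0.005, 0, 0.005, 0, 0, 0],
    [-0.005, 0, 0.005, 0, 0, 0]
  ]
}}

```text
clock: 10.6
eef_pos: [436.8, -119.3, 69.5]
tcp_rot: [179.9, -45.1, 75.3]
ft_force: [-3.5, -4.6, 24.1]
gripper_width: 61.5
finger_force: 36.2
```

Contact came at the expected height. I'll ease off and open.

Request:
{"name": "carry_out", "arguments": {
  "increments": [
    [0.005, 0, -0.005, 0, 0, 0],
    [0.005, 0, -0.005, 0, 0, 0]
  ]
}}

```text
clock: 10.8
eef_pos: [436.6, -119.7, 69.9]
tcp_rot: [179.9, -45.0, 75.2]
ft_force: [-0.7, 0.4, 3.8]
gripper_width: 61.0
finger_force: 34.2
```

Request:
{"name": "carry_out", "arguments": {
  "increments": [
    [0, 0, 0, 0, 0, 0],
    [0, 0, 0, 0, 0, 0],
    [0, 0, 0, 0, 0, 0],
    [0, 0, 0, 0, 0, 0],
    [0, 0, 0, 0, 0, 0]
  ],
  "grip": 0
}}

```text
clock: 11.3
eef_pos: [436.5, -119.8, 69.7]
tcp_rot: [180.0, -45.0, 75.2]
ft_force: [0.6, 0.9, 0.2]
gripper_width: 85.5
finger_force: 0.0
```

Run:
```python
from h import *
s=state();print(s['clock'],s['gripper_width'],s['finger_force'],s['ft_force'])
w=get_image('wrist');c=get_image('scene')
a=cv2.resize(w[130:400,165:465],None,fx=1.6,fy=1.6,interpolation=2)
b=cv2.resize(c[110:222,310:400],None,fx=3.5,fy=3.857,interpolation=2)
cv2.imwrite('pics/c8.png',np.hstack([a,b[:432]]))
```

```text
11.3 85.51721013836185 0.0 [0.63166137 0.92796509 0.23429761]
```

View pics/c8.png

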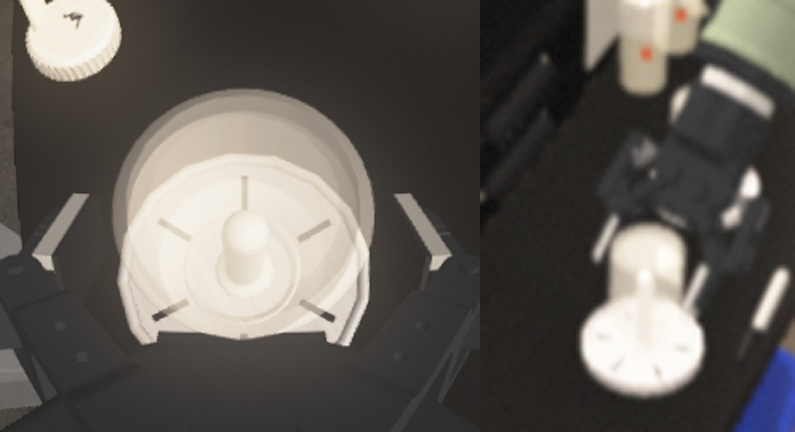

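The jar stands upright over the peg, in the middle of the dish, with both fingers clear. Backing straight out.

Request:
{"name": "carry_out", "arguments": {
  "increments": [
    [0, 0, -0.08, 0, 0, 0],
    [0, 0, -0.2, 0, 0, 0],
    [0, 0, -0.35, 0, 0, 0],
    [0, 0, -0.5, 0, 0, 0],
    [0, 0, -0.6, 0, 0, 0]
  ]
}}

```text
clock: 11.9
eef_pos: [414.4, -203.2, 155.7]
tcp_rot: [179.9, -45.0, 75.2]
ft_force: [-0.6, 0.5, -0.1]
gripper_width: 85.4
finger_force: 0.0
```

Request:
{"name": "carry_out", "arguments": {
  "increments": [
    [0, 0, 0, 0, 0, 0],
    [0, 0, 0, 0, 0, 0],
    [0, 0, 0, 0, 0, 0],
    [0, 0, 0, 0, 0, 0],
    [0, 0, 0, 0, 0, 0]
  ]
}}

```text
clock: 12.4
eef_pos: [414.7, -201.3, 154.3]
tcp_rot: [180.0, -45.0, 75.2]
ft_force: [-0.0, 0.2, 0.6]
gripper_width: 85.3
finger_force: 0.0
```

Run:
```python
from h import *
s=state();w=get_image('wrist');c=get_image('scene')
a=cv2.resize(w[100:400],None,fx=.75,fy=.75)
b=cv2.resize(c[110:222,310:400],None,fx=3.5,fy=3.5)[:225]
cv2.imwrite('pics/c9.png',np.hstack([a,b]))
print(s['eef_pos'],s['ft_force'])
```

```text
[ 414.71722532 -201.27522919  154.2667146 ] [-0.0310239   0.23271983  0.64052181]
```

View pics/c9.png

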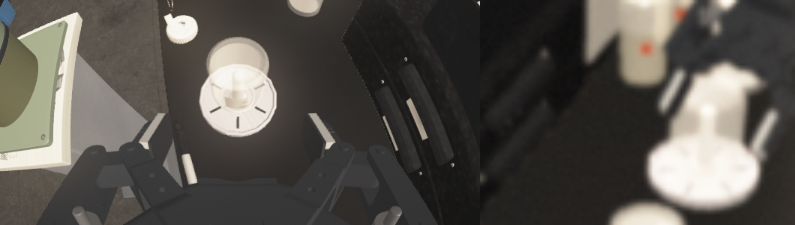

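The jar stands on the free dish at (238,85), mouth down over the peg. The gripper is clear of it, and the beaker is still on its peg.

```bash
python3 -c "
from workcell import *
print(job_done())"
```

```text
the job is handed in; nothing more can be done
None
```

The open jar is standing mouth down over the free peg, released and at rest with the gripper clear of it; the beaker and the lidded jar were not touched, and I handed the job in at about 12.5 s on the clock (no verdict came back).

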